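# Lock the press lever on its shaft with the hitch pin

### The arm

A 6-joint arm with a two-finger parallel gripper is mounted at the origin on the work surface. World frame = base frame: x ahead of the robot, y to its left, z up, the work surface at z = 0. Lengths are in m, angles in rad, forces in N, time in s.
With the tool pointing down it reaches from about 0.35 to 0.875 m from the base axis. Payload 4.2 kg.
Tool frame: the origin (TCP) lies at the very end of the fingers, on their centre line; the grasp point (between the pads) lies 19 mm behind it; x points along the fingers, y is the direction in which the jaws open and shut, and the axes are right-handed (so a half turn about x gives the same grasp; the last joint's range is limited). The gripper opens to 87 mm and grips with 3 to 60 N. Pads are 19 mm wide; open, the fingers measure 117 mm over their backs; the gripper's body (75 mm by 190 mm) begins 51 mm behind the grasp point.
Start: joints at [-1.039, 0.385, 0.008, 0, -1.194, -0.259], TCP at [0.168, -0.602, 0.223] pointing down, gripper open.
Joint ranges: [-3.14, 3.14], [-1.21, 2.06], [-1.07, 1.41], [-3.16, 2.05], [-2.99, -0.16], [-3.1, 3.1]. Speed limits (rad/s): [2.79, 2.79, 3.14, 3.14, 3.14, 3.14].

### API

Orientations are given as a rotation vector (axis times angle).
In Python, from rig import r gives the robot as it stands.
- The arm moves only by the tool drive_tool, never from a script. Its argument "increments" is a list that holds one entry, the list of rows, each a list of 6 numbers: the shift along the tool's x, y, z in mm, then the turn, a rotation vector about the tool's x, y, z in degrees. In form: [[[tx, ty, tz, ax, ay, az], ...]]. A call has 1 to 10 rows; each row shifts and turns the pose as measured when the row begins, along the tool's axes as they then stand; what a row does not reach is not made up. A row lasts 1/8 s, in which the tool goes at most 62.5 mm and 10.7 degrees, less where a joint would pass 70% of its speed; a pose out of reach is approached as far as the arm can. A call with a gripper value outside its range is refused whole. "gripper" is the gripper's target within -1 to 1 (fully open at 1, half-way at 0, shut at -1), set as the call begins (left out, the last holds). The fingers move at their own pace and stop on an object; "force" is the grip in N (left out, the last holds). Time passes only in rows, so rows that do not move let the fingers close. It gives the time, the measured TCP pose, the force and the opening at its end, in the units of the state.
- r.state(): the state, without advancing time (a new reading comes with each control period).
- r.grab_frame(name): name is "scene" or "top" or "wrist"; returns the picture (420x560x3 uint8, red, green, blue); there is no depth.
- r.camera_params(name): a dict with "camera_matrix" (3x3 intrinsics, pixels), "distortion" ([k1, k2, p1, p2, k3] as OpenCV has them; the pictures are not rectified), "R" (3x3) and "t" (3): a world point X has camera coordinates R X + t. Camera axes: x right, y down, z forward; pixel columns grow to the right and rows downward; lengths in m; the calibration is good to about 2 mm. A picture is of the moment at which its call begins: read the wrist's pose just before it. camera_params takes no time and is no camera call; for the wrist camera it gives the pose at the moment of the call.
- r.close_job(): hands the job in, once; it reports no verdict.
The state is a dict: "time": time; "joint_pos": joint angles; "joint_velocities": joint speeds; "joint_efforts": joint torques, N m; "eef_pos": TCP position; "tool_rot": TCP orientation; "wrist_force": force on the tool from outside, world axes, zero at the start; "torque": the same for the moment, N m; "grip_width": opening from 0.0 (shut) to 1.0 (fully open).
Only numpy, scipy, OpenCV 4.12 (cv2) and the standard library are available. Lean on these libraries where they do the work, as an engineer would, in place of code of your own. Each camera call takes 0.05 s, during which the arm holds its last target.

### The job

Secure the hand press's lever on its shaft: take the hitch pin out of its wooden rest, push it fully down through the cross hole near the shaft's end with its open loop pointing out past the shaft's free end, then swing the loop down over the shaft end until it is fully shut around the shaft, hanging straight down beside the pin's shank. Let go of the pin, and leave the loose plaster mould, the clay bowl and the modelling tool where they are.

Things in the scene. Friction and masses are not known exactly. Their poses are not given: they have to be found in the camera images.
- pin_grip (a point): Loose steel hitch pin, 160 g, 92 mm long, starts upright in the rest: point to grip, in its red square stem, 16 x 16 mm, sides along the pin's x and y, z up along the pin. The stem ends 14 mm above and 22 mm below this point, where a brass head 24 (x) x 22 (y) x 14 mm follows; its flat underside (shoulder) is 36 mm below this point. The loop opens towards the pin's -y.
- pin_shoulder (a point): Centre of the flat underside of the pin's head, same axes as the pin. Below it is a square 10 x 10 mm shank, 42 mm long, the last 8 mm tapering to a 5 mm tip. Pin home: this shoulder rests on the shaft's top. Gripping the stem across the pin's x keeps the fingers clear of the loop.
- rest_top (a point): Centre of the top of the fixed wooden rest block, 80 x 80 x 50 mm, where the pin's shoulder sits at the start; 13 mm square hole below, 50 mm deep.
- loop (a joint): Angle (rad) of the pin's wire loop: 0 = shut stop, hanging parallel to the shank; 1.75 = open stop, sticking out to the pin's -y, 10 degrees above level. A light spring draws it shut but its stiff hinge holds it at any angle it is left at. A push under 2 N swings it. It starts wide open.
- loop_bar (a point): Middle of the cross bar at the loop's free end, 54 mm from the hinge axis, which runs along the pin's x through the head, 7 mm above the shoulder. The loop is a U of 6 mm round wire, legs 40 mm apart between centres: they pass either side of the 28 mm shaft, so fingers 34 to 40 mm apart (or one beside the shaft) can push the legs home. Shut, the bar is under the shaft.
- hole (a point): Centre of the upper mouth of the cross hole on the flat top of the press's fixed level shaft, 173 mm above the bench. z up; -y points along the shaft to its free end, 20 mm from here. Shaft end 28 wide (x), 26 mm high. Hole square, 13 x 13 mm, sides along x and y, straight down right through, 2 mm chamfer. The pin goes in with its x and y parallel to these.
- hub (a point): Centre of the fixed lever's hub on the shaft, axes as the hole's: 54 mm across, 30 mm long, 47 mm from the hole at +y. The lever (18 mm thick) runs from it towards +x, 255 mm long, its ball end 47 mm higher than the hub's centre. The press head begins 43 mm beyond this point at +y and is 70 mm higher than it, the ram 130 mm higher.
- mould_mid (a point): Bystander: centre of a loose brown plaster press mould half, 130 x 95 x 38 mm, on the bench.
- bowl_mid (a point): Bystander: centre, half-way up, of a terracotta bowl 90 mm across and 50 mm high.
- modeller_mid (a point): Bystander: centre of the handle of a boxwood modelling tool, about 160 mm long and 10 mm thick, lying on the bench; x points to its rounded tip.
Not all that is in view belongs to the job. Of the things shaped like the part that bears pin_grip, the bare steel one is meant.

How it is judged:
On the way, in this order (a step that is already met when the one before it is completed fails the run):
1. the pin is fully home in the cross hole, shoulder on the shaft, loop still open (z of pin_grip in the frame of hole between 0.028 and 0.041 m and horizontal distance between pin_grip and hole below 0.009 m and angle between pin_grip's own z axis and vertical below 0.12 rad and value of joint loop above 0.8 rad), for 0.2 s.
2. the loop is shut around the shaft, the pin still home (z of pin_grip in the frame of hole between 0.028 and 0.041 m and horizontal distance between pin_grip and hole below 0.009 m and angle between pin_grip's own z axis and vertical below 0.12 rad and value of joint loop below 0.3 rad), for 0.2 s.
At the end, for the whole second after the job is handed in: The pin stands in the shaft's cross hole, shoulder within 5 mm of the shaft's top, grip within 9 mm of the hole's axis, upright within 0.12 rad, and its loop is shut (under 0.3 rad) around the shaft (all of step 2); the robot touches nothing.
It fails at once if the plaster mould is pushed more than 30 mm from its place (distance of mould_mid from where it was at the start of the episode above 0.03 m).
It fails at once if the bowl is pushed more than 30 mm from its place (distance of bowl_mid from where it was at the start of the episode above 0.03 m).
It fails at once if the modelling tool is pushed more than 30 mm from its place (distance of modeller_mid from where it was at the start of the episode above 0.03 m).
It also fails if it takes over 58 s, if anything falls off the work surface, if the arm or the gripper's body presses on something with over 40 N, if the wrist force passes 120 N, or if a joint passes its speed limit or range.

## Working session

There is one attempt and no reset: what is moved stays moved. The work goes in short steps, Python scripts to look and compute and a tool call to move; the robot and the scene stay as the last step left them, time stands still between calls to the robot, and variables do not carry over. Pictures are saved under pics/ and viewed, and the job is handed in when it is done.

Besides the shell and the picture viewer there is one more tool, called after "Call:" as name([rows], argument=value, ...), one row to a line, values as JSON. drive_tool: Moves the arm, as the interface text tells. Its arguments: {"type":"object","properties":{"increments":{"type":"array"},"gripper":{"type":"number"},"force":{"type":"number"}},"required":["increments"]}

```bash
ls; mkdir -p pics; python3 - <<'E'
from rig import r
import cv2
print(r.state())
for n in ["scene","top","wrist"]:
    p=r.camera_params(n); print(n,p)
    cv2.imwrite(f"pics/{n}0.png",cv2.cvtColor(r.grab_frame(n),cv2.COLOR_RGB2BGR))
E
```

```text
pics
{'time': 0.0, 'joint_pos': array([-1.03936194e+00,  3.85529348e-01,  6.62149356e-03, -5.40856289e-04,
       -1.19402627e+00, -2.58578102e-01]), 'joint_velocities': array([-4.68537422e-04,  1.84465674e-03,  5.97040126e-04,  4.29443748e-05,
       -3.20240302e-06, -1.16731633e-03]), 'joint_efforts': array([ 3.82644548e-04, -3.90662420e+01,  1.87406248e+01,  4.21982288e+00,
        1.09453057e-02, -2.03819441e-04]), 'eef_pos': array([ 0.1682715 , -0.60127724,  0.22146814]), 'tool_rot': array([-0.21232864,  1.56053789,  0.21574079]), 'wrist_force': array([ 0.56816156, -1.124453  , -0.28378022]), 'torque': array([ 0.01509148, -0.00909689, -0.03210678]), 'grip_width': 0.9993736384966563}
scene {'camera_matrix': array([[401.19483897,   0.        , 278.61571662],
       [  0.        , 401.19483897, 206.96484381],
       [  0.        ,   0.        ,   1.        ]]), 'distortion': array([0.01857413, 0.        , 0.        , 0.        , 0.        ]), 'R': array([[ 0.2108111 ,  0.97735097,  0.01854101],
       [ 0.59053433, -0.11221529, -0.79917266],
       [-0.77899158,  0.17942357, -0.600
[... 302 characters left out ...]
.        ,  0.        ]), 'R': array([[-0.01959964, -0.99959571,  0.02059781],
       [-0.99497522,  0.0174776 , -0.09858425],
       [ 0.09818439, -0.02242653, -0.99491551]]), 't': array([-0.15712393,  0.55103689,  0.90327019])}
wrist {'camera_matrix': array([[310.63982439,   0.        , 282.40263537],
       [  0.        , 310.63982439, 213.49028056],
       [  0.        ,   0.        ,   1.        ]]), 'distortion': array([-0.06996477,  0.        ,  0.        ,  0.        ,  0.        ]), 'R': array([[-0.26909946,  0.96310797,  0.00291991],
       [ 0.92633684,  0.25799318,  0.27448057],
       [ 0.2636011 ,  0.07656739, -0.96158821]]), 't': array([ 0.62529251, -0.03400292,  0.39082863])}
```

View pics/scene0.png

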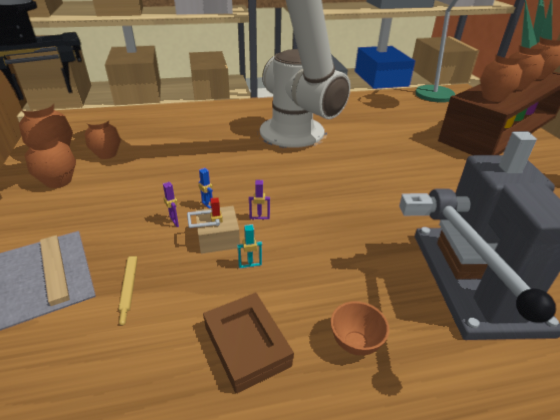

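View pics/top0.png

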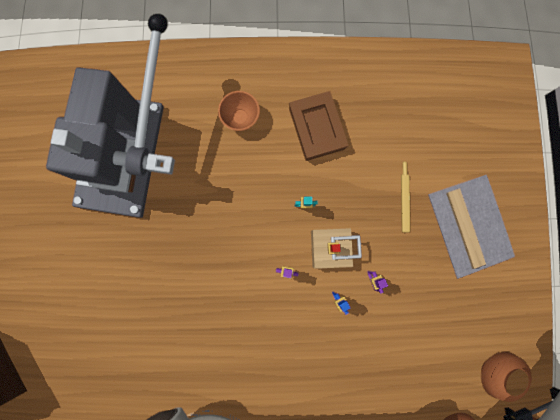

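View pics/wrist0.png

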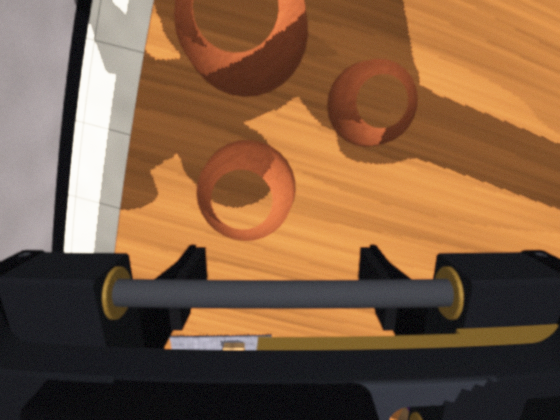

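```bash
cat > h.py <<'E'
import numpy as np, cv2
from rig import r
from scipy.spatial.transform import Rotation as Rn
def ray(p,uv):
    K,d=p["camera_matrix"],p["distortion"]
    q=cv2.undistortPoints(np.array([[uv]],float),K,d)[0,0]
    R,t=np.array(p["R"]),np.array(p["t"])
    v=R.T@np.array([q[0],q[1],1.]); return -R.T@t, v/np.linalg.norm(v)
def onz(p,uv,z):
    c,v=ray(p,uv); return c+v*(z-c[2])/v[2]
def tri(p1,a,p2,b):
    c1,v1=ray(p1,a);c2,v2=ray(p2,b)
    s=np.linalg.lstsq(np.stack([v1,-v2],1),c2-c1,rcond=None)[0]
    x,y=c1+s[0]*v1,c2+s[1]*v2; return (x+y)/2,np.linalg.norm(x-y)
def proj(p,X):
    return cv2.projectPoints(np.array(X,float).reshape(-1,3),cv2.Rodrigues(np.array(p["R"]))[0],np.array(p["t"]),p["camera_matrix"],p["distortion"])[0][:,0]
def save(name,im): cv2.imwrite(f"pics/{name}.png",cv2.cvtColor(im,cv2.COLOR_RGB2BGR))
def crop(im,x0,y0,x1,y1,k,name):
    c=cv2.resize(im[y0:y1,x0:x1],None,fx=k,fy=k,interpolation=cv2.INTER_CUBIC); save(name,c)
E
python3 - <<'E'
from h import *
t=cv2.imread("pics/top0.png")[:,:,::-1]; s=cv2.imread("pics/scene0.png")[:,:,::-1]
crop(t,300,215,380,275,8,"c_top_pin"); crop(t,110,130,190,190,8,"c_top_sh")
crop(s,180,180,260,260,7,"c_sc_pin"); crop(s,390,170,490,245,7,"c_sc_sh")
for n,im in(("top",t),("scene",s)):
    hsv=cv2.cvtColor(np.ascontiguousarray(im),cv2.COLOR_RGB2HSV)
    m=((hsv[:,:,0]<6)|(hsv[:,:,0]>174))&(hsv[:,:,1]>200)&(hsv[:,:,2]>90)
    nn,l,st,c=cv2.connectedComponentsWithStats(m.astype(np.uint8))
    for i in range(1,nn):
        if st[i,4]>20: print(n,st[i],c[i])
E
```

```text
top [331 245   9   7  53] [335.         247.77358491]
scene [211 198   8  18 109] [215.13761468 206.00917431]
```

View pics/c_top_pin.png

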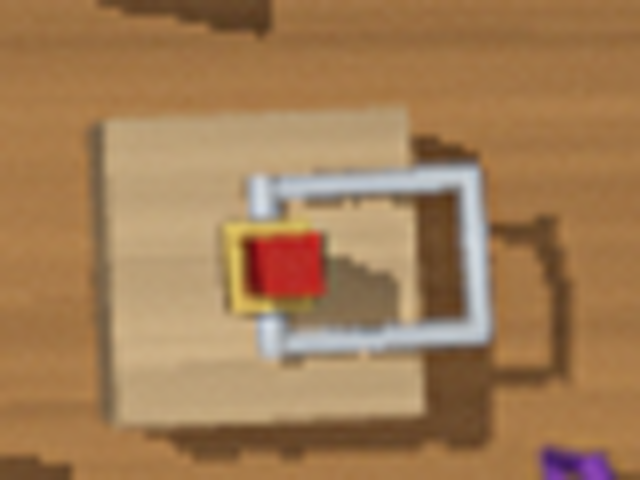

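View pics/c_top_sh.png

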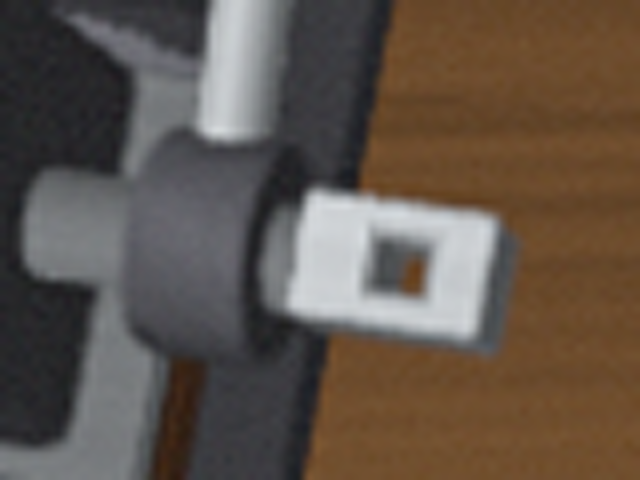

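View pics/c_sc_pin.png

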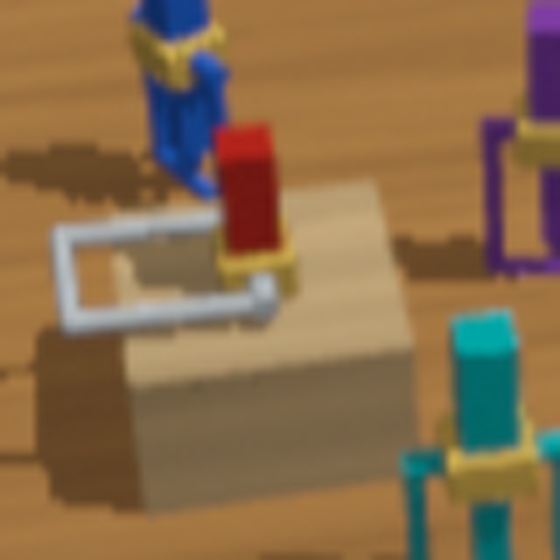

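View pics/c_sc_sh.png

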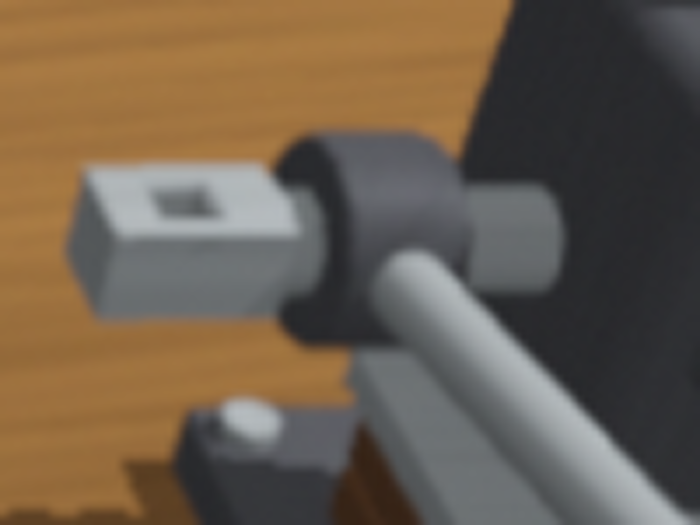

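```bash
python3 - <<'E'
from h import *
T=r.camera_params("top");S=r.camera_params("scene")
def ct(x,y,x0,y0,k=8): return (x0+(x+.5)/k-.5,y0+(y+.5)/k-.5)
np.set_printoptions(precision=4,suppress=True)
st=lambda x,y:ct(x,y,300,215); sh=lambda x,y:ct(x,y,110,130)
stc=onz(T,st(296,265),.100); print("stem top (top cam)",stc)
bl=[onz(T,st(*c),.050) for c in((107,120),(408,107),(425,412),(115,425))]
print("block",np.array(bl),np.mean(bl,0)); 
e=bl[0]-bl[1]; e2=bl[3]-bl[2]; print("block y-axis yaw",[np.degrees(np.arctan2(-v[0],v[1])) for v in(e,e2)],[np.degrees(np.arctan2(v[1],v[0])) for v in (bl[0]-bl[3],bl[1]-bl[2])])
# loop legs
a,b=onz(T,st(270,186),.058),onz(T,st(470,174),.066); print("leg1 yaw",np.degrees(np.arctan2(-(a-b)[0],(a-b)[1])))
a,b=onz(T,st(278,348),.058),onz(T,st(480,334),.066); print("leg2 yaw",np.degrees(np.arctan2(-(a-b)[0],(a-b)[1])))
print("hole top",onz(T,sh(401,266),.173))
q=[onz(T,sh(*c),.173) for c in((312,188),(502,213),(480,342),(288,312))]
print("shaft",np.array(q)); 
print("yaws",[np.degrees(np.arctan2(-v[0],v[1])) for v in(q[0]-q[1],q[3]-q[2])],np.degrees(np.arctan2(*(q[1]-q[2])[1::-1])), "end mid",(q[1]+q[2])/2,np.linalg.norm(q[1]-q[2]))
sp=lambda x,y:ct(x,y,180,180,7); ss=lambda x,y:ct(x,y,390,170,7)
print("scene stem top",onz(S,sp(244,139),.1), tri(T,st(296,265),S,sp(244,139)))
print("scene hole",onz(S,ss(188,203),.173),tri(T,sh(401,266),S,ss(188,203)))
q=[onz(S,ss(*c),.173) for c in((84,165),(118,237),(298,234),(265,166))]
print(np.array(q)); print("yaw",[np.degrees(np.arctan2(-v[0],v[1])) for v in(q[3]-q[0],q[2]-q[1])],(q[0]+q[1])/2,np.linalg.norm(q[0]-q[1]))
bl=[onz(S,sp(*c),.050) for c in((118,215),(372,182),(408,348),(130,385))]
print("block sc",np.mean(bl,0))
print(Rn.from_rotvec(r.state()['tool_rot']).as_matrix())
E
```

```text
stem top (top cam) [ 0.4576 -0.272   0.1   ]
block [[ 0.4964 -0.2309  0.05  ]
 [ 0.4982 -0.3101  0.05  ]
 [ 0.4187 -0.3121  0.05  ]
 [ 0.4174 -0.231   0.05  ]] [ 0.4577 -0.271   0.05  ]
block y-axis yaw [np.float64(1.2974411412806381), np.float64(0.9449796821443505)] [np.float64(0.08804230090251335), np.float64(1.4387629480891322)]
leg1 yaw 1.9728594755340565
leg2 yaw 2.74693998865726
hole top [0.6183 0.0585 0.173 ]
shaft [[0.6371 0.0798 0.173 ]
 [0.6301 0.0352 0.173 ]
 [0.6002 0.0399 0.173 ]
 [0.6082 0.0848 0.173 ]]
yaws [np.float64(-8.9017788332862), np.float64(-10.103999529884774)] -8.968303053534665 end mid [0.6152 0.0375 0.173 ] 0.030343578082070274
scene stem top [ 0.4566 -0.2707  0.1   ] (array([ 0.4577, -0.2713,  0.1009]), np.float64(0.0011707701724911238))
scene hole [0.6193 0.0599 0.173 ] (array([0.6187, 0.0594, 0.1725]), np.float64(0.0016003195945872987))
[[0.5998 0.0424 0.173 ]
 [0.629  0.0368 0.173 ]
 [0.6359 0.0797 0.173 ]
 [0.6085 0.0861 0.173 ]]
yaw [np.float64(-11.245675847525373), np.float64(-9.159410387228842)] [0.6144 0.0396 0.173 ] 0.029743503147879668
block sc [ 0.4572 -0.2706  0.05  ]
[[-0.0006 -0.2693  0.9631]
 [ 0.0016  0.9631  0.2693]
 [-1.      0.0017 -0.0001]]
```

Call:
drive_tool([
  [[0,30,46,0,0,0],[0,30,46,0,0,0],[0,30,46,0,0,0],[0,30,46,0,0,0],[0,30,46,0,0,0],[0,30,46,0,0,0],[0,30,46,0,0,0],[0,30,46,0,0,0]],
], gripper=1, force=40)

```text
time: 1.15
eef_pos: [0.4642, -0.2638, 0.2192]
tool_rot: [-0.204, 1.563, 0.212]
wrist_force: [0.7, 0.1, 0.5]
grip_width: 1.0
```

Call:
drive_tool([
  [[0,0,0,-10,0,0],[0,0,0,-10,0,0],[0,0,0,-10,0,0],[0,0,0,-10,0,0],[0,0,0,-10,0,0],[0,0,0,-10,0,0],[0,0,0,-10,0,0]],
])

```text
time: 2.02
eef_pos: [0.4658, -0.2589, 0.2167]
tool_rot: [-1.174, 1.227, 1.191]
wrist_force: [-0.9, 0.0, -0.7]
grip_width: 1.004
```

```bash
cat >> h.py <<'E'
np.set_printoptions(precision=4,suppress=True)
def need(target,yaw,tilt=0):
    """tool-frame mm shift and deg rotvec to reach TCP target; tool z along pin +y for yaw deg, tilt: tips toward +y"""
    s=r.state(); R=Rn.from_rotvec(s['tool_rot']).as_matrix()
    c,n=np.cos(np.radians(yaw)),np.sin(np.radians(yaw))
    px=np.array([c,n,0]);py=np.array([-n,c,0]);pz=np.array([0,0,1.])
    a=np.radians(tilt); tx=np.sin(a)*py-np.cos(a)*pz; ty=-px; tz=np.cross(tx,ty)
    D=np.stack([tx,ty,tz],1)
    print("t",round(s['time'],3),"pos",s['eef_pos'],"shift mm",1000*R.T@(np.array(target)-s['eef_pos']),"turn",np.degrees(Rn.from_matrix(R.T@D).as_rotvec()),"F",s['wrist_force'],"w",round(s['grip_width']*87,1))
E
python3 - <<'E'
from h import *
need([.4573,-.2711,.19],1.3)
print(r.state()['joint_pos'])
E
```

```text
t 2.025 pos [ 0.4658 -0.2589  0.2167] shift mm [ 26.6839   7.8837 -12.7191] turn [-3.3812  0.389  -0.4197] F [-0.9454  0.0188 -0.6624] w 87.4
[-0.2058  0.2379 -0.2177 -0.0058 -1.1237  0.172 ]
```

Call:
drive_tool([
  [[20,8,-12.7,-3.4,0.4,-0.4],[0,0,0,0,0,0]],
])

```text
time: 2.28
eef_pos: [0.457, -0.271, 0.196]
tool_rot: [-1.228, 1.198, 1.229]
wrist_force: [-0.1, -0.2, 1.1]
grip_width: 1.001
```

```bash
python3 - <<'E'
from h import *
need([.4573,-.2711,.067],1.3)
W=r.camera_params("wrist"); im=r.grab_frame("wrist"); save("w1",im)
print(proj(W,[[.4573,-.2711,.1],[.4573,-.2711,.05]]))
E
```

```text
t 2.275 pos [ 0.457 -0.271  0.196] shift mm [128.9964  -0.4487  -0.0868] turn [ 0.1603  0.005  -0.045 ] F [-0.051  -0.213   1.0507] w 87.1
[[282.7669 216.5829]
 [282.658  202.6093]]
```

View pics/w1.png

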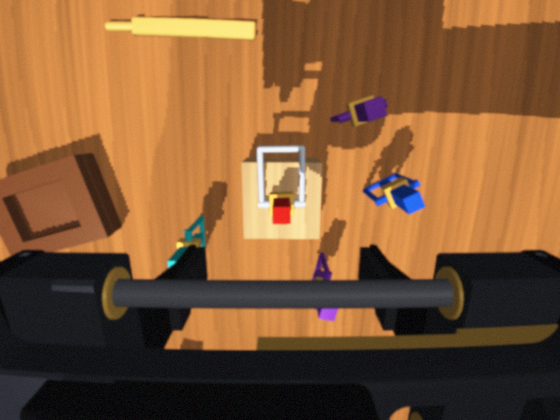

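Call:
drive_tool([
  [[45,0,0,0,0,0],[45,0,0,0,0,0],[30,0,0,0,0,0],[5,0,0,0,0,0]],
])

```text
time: 2.82
eef_pos: [0.4649, -0.2724, 0.0745]
tool_rot: [-1.238, 1.192, 1.214]
wrist_force: [0.9, -0.6, -0.7]
grip_width: 1.001
```

```bash
python3 - <<'E'
from h import *
need([.4573,-.2711,.067],1.3)
E
```

```text
t 2.825 pos [ 0.4649 -0.2724  0.0745] shift mm [7.3739 7.6698 1.5747] turn [ 0.0837 -0.3458  0.7558] F [ 0.8888 -0.5872 -0.7386] w 87.1
```

Call:
drive_tool([
  [[4,7.7,1.5,0,-0.3,0.7],[2,0,0,0,0,0]],
])

```text
time: 3.08
eef_pos: [0.4589, -0.2715, 0.0705]
tool_rot: [-1.231, 1.196, 1.223]
wrist_force: [-0.2, 0.1, 0.1]
grip_width: 1.002
```

```bash
python3 - <<'E'
from h import *
need([.4573,-.2711,.067],1.3)
E
```

```text
t 3.075 pos [ 0.4589 -0.2715  0.0705] shift mm [3.4693 1.6127 0.4072] turn [ 0.105  -0.1227  0.2375] F [-0.218   0.1025  0.0714] w 87.2
```

Call:
drive_tool([
  [[4,1.6,0.4,0,0,0.2],[0,0,0,0,0,0]],
])

```text
time: 3.32
eef_pos: [0.4583, -0.2714, 0.068]
tool_rot: [-1.232, 1.197, 1.223]
wrist_force: [-0.2, 0.2, 0.6]
grip_width: 0.999
```

Call:
drive_tool([
  [[0,0,0,0,0,0],[0,0,0,0,0,0],[0,0,0,0,0,0],[0,0,0,0,0,0],[0,0,0,0,0,0],[0,0,0,0,0,0]],
], gripper=-1, force=40)

```text
time: 4.08
eef_pos: [0.4588, -0.2716, 0.0687]
tool_rot: [-1.233, 1.196, 1.222]
wrist_force: [1.0, 0.0, -0.1]
grip_width: 0.402
```

```bash
python3 - <<'E'
from h import *
need([.4573,-.2711,.067],1.3)
save("w2",r.grab_frame("wrist"));
E
```

```text
t 4.075 pos [ 0.4588 -0.2716  0.0687] shift mm [1.7088 1.4895 0.5445] turn [ 0.1067 -0.2171  0.3044] F [ 1.011   0.047  -0.0893] w 35.0
```

View pics/w2.png

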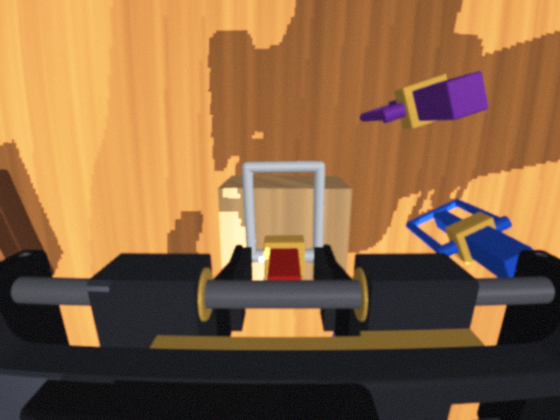

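Call:
drive_tool([
  [[0,0,0,0,0,0],[0,0,0,0,0,0],[0,0,0,0,0,0],[0,0,0,0,0,0],[0,0,0,0,0,0]],
])

```text
time: 4.75
eef_pos: [0.4586, -0.2716, 0.0686]
tool_rot: [-1.232, 1.197, 1.222]
wrist_force: [0.1, 0.3, -0.2]
grip_width: 0.181
```

```bash
python3 - <<'E'
from h import *
need([.4573,-.2711,.067],1.3)
E
```

```text
t 4.75 pos [ 0.4586 -0.2716  0.0686] shift mm [1.6315 1.327  0.4998] turn [ 0.1045 -0.2097  0.2814] F [ 0.0555  0.3391 -0.1731] w 15.7
```

Call:
drive_tool([
  [[-10,0,0,0,0,0],[-15,0,0,0,0,0],[-20,0,0,0,0,0],[-30,0,0,0,0,0],[-35,0,0,0,0,0],[-35,0,0,0,0,0],[-35,0,0,0,0,0],[-20,0,0,0,0,0],[0,0,0,0,0,0]],
])

```text
time: 5.88
eef_pos: [0.4563, -0.2704, 0.2826]
tool_rot: [-1.235, 1.193, 1.217]
wrist_force: [-0.2, 0.4, -2.1]
grip_width: 0.177
```

```bash
python3 - <<'E'
from h import *
need([.604,-.03,.27],-9.3)
print(r.state()['joint_pos'])
save("w3",r.grab_frame("wrist"))
E
```

```text
t 5.875 pos [ 0.4563 -0.2704  0.2826] shift mm [  13.1666 -153.336   236.8881] turn [10.6772 -0.2075  0.6328] F [-0.1605  0.4038 -2.0725] w 15.4
[-0.2279  0.178  -0.1299  0.0019 -1.2515  0.2514]
```

View pics/w3.png

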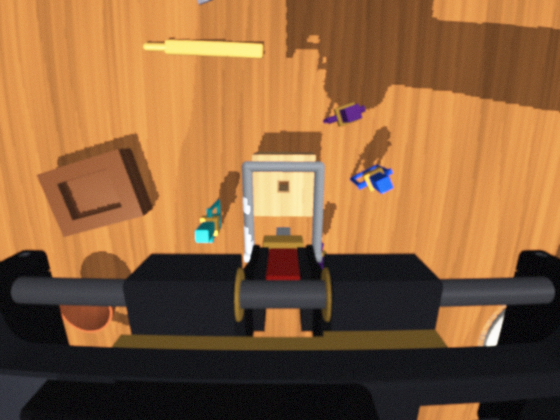

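Call:
drive_tool([
  [[0,-10,15,1,0,0],[0,-19,29,1.5,0,0.1],[0,-22,34,1.5,0,0.1],[0,-22,34,1.5,0,0.1],[0,-22,34,1.5,0,0.1],[1,-22,34,1.5,0,0.1],[1,-19,29,1.5,0,0],[1,-12,18,0.7,0,0],[0,0,0,0,0,0]],
])

```text
time: 7.05
eef_pos: [0.6154, -0.046, 0.264]
tool_rot: [-1.07, 1.306, 1.098]
wrist_force: [-0.4, -0.4, -2.7]
grip_width: 0.183
```

```bash
python3 - <<'E'
from h import *
need([.6184,.059,.26],-9.3)
s=r.grab_frame("scene");t=r.grab_frame("top")
crop(s,360,110,480,240,5,"s4"); crop(t,120,120,240,210,6,"t4");save("w4",r.grab_frame("wrist"))
E
```

```text
t 7.05 pos [ 0.6154 -0.046   0.264 ] shift mm [  3.9507  15.0244 103.9993] turn [-0.6025 -0.2139 -1.429 ] F [-0.393  -0.4323 -2.7131] w 15.9
```

View pics/s4.png

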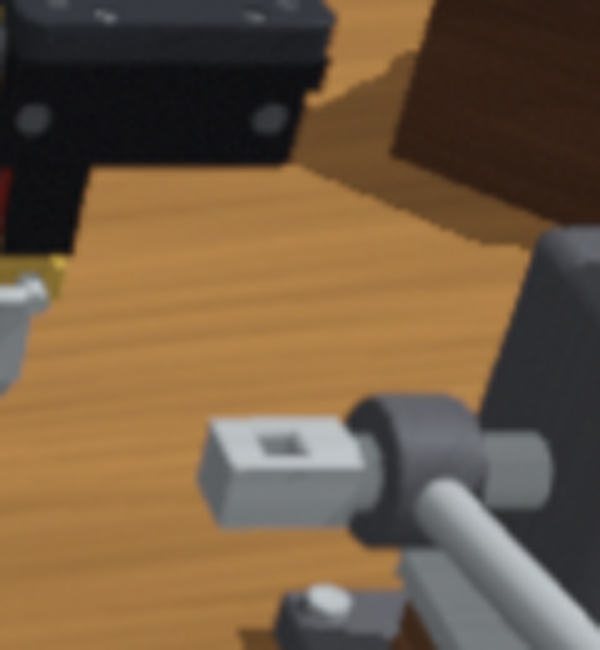

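View pics/w4.png

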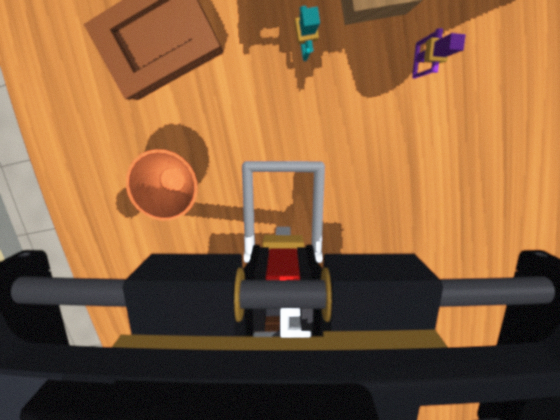

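Call:
drive_tool([
  [[0,2,15,0,0,-0.5],[0,4,28,-0.3,0,-0.5],[0,4,28,-0.3,0,-0.4],[0,3,20,0,0,0],[0,2,12,0,0,0],[0,0,0,0,0,0]],
])

```text
time: 7.95
eef_pos: [0.6156, 0.0586, 0.2675]
tool_rot: [-1.088, 1.282, 1.079]
wrist_force: [-0.5, -0.7, -1.3]
grip_width: 0.183
```

```bash
python3 - <<'E'
from h import *
need([.6184,.059,.24],-9.3)
W=r.camera_params("wrist"); w=r.grab_frame("wrist");s=r.grab_frame("scene");t=r.grab_frame("top")
crop(s,360,110,480,240,5,"s5"); crop(t,120,120,240,210,6,"t5");crop(w,200,140,360,340,3,"w5")
print(proj(W,[[.6184,.059,.173]]))
E
```

```text
t 7.95 pos [0.6156 0.0586 0.2675] shift mm [27.4878 -2.513   0.8611] turn [-0.3517 -0.1114  0.3081] F [-0.4555 -0.6828 -1.2741] w 15.9
[[281.034  218.0495]]
```

View pics/s5.png

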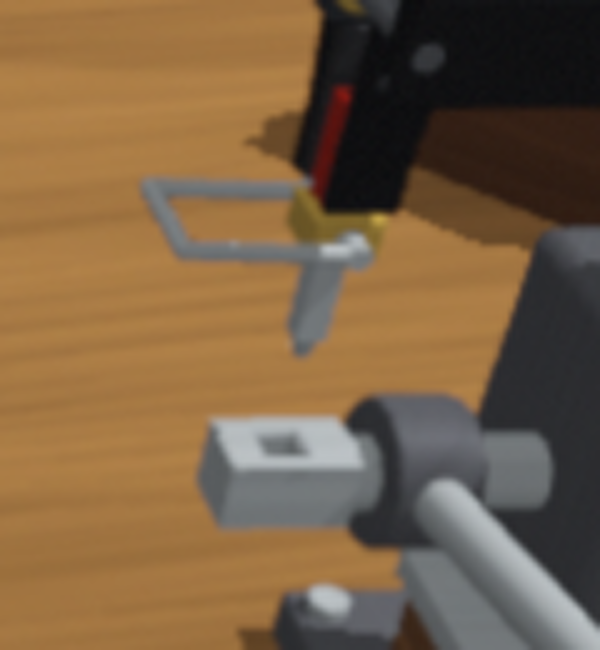

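View pics/t5.png

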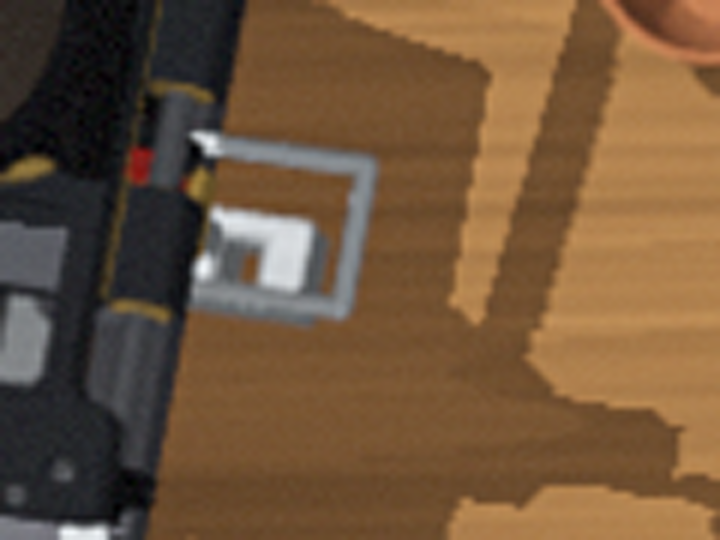

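View pics/w5.png

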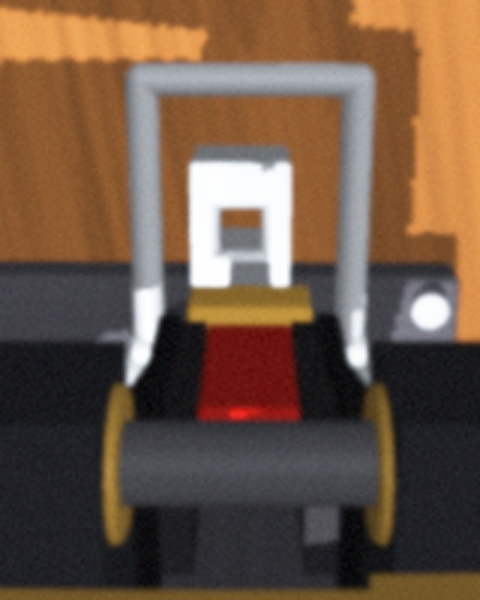

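```bash
python3 - <<'E'
from h import *
S=r.camera_params("scene"); s=r.state(); R=Rn.from_rotvec(s['tool_rot']).as_matrix()
X=s['eef_pos']+R@[.0606,0,0]; print(X,proj(S,[X]), (360+303.5/5-.5,110+350.5/5-.5))
print(onz(S,(360+303.5/5-.5,110+350.5/5-.5),X[2]))
need([.6187,.0583,.24],-9.3)
E
```

```text
[0.616  0.0573 0.2068] [[418.6237 180.8834]] (420.2, 179.6)
[0.6129 0.0617 0.2068]
t 8.1 pos [0.6157 0.0575 0.2674] shift mm [27.3827 -2.6523  1.3994] turn [-0.4415 -0.1213  0.2986] F [-0.108  -0.2853 -1.6466] w 15.6
```

```bash
python3 - <<'E'
from h import *
S=r.camera_params("scene"); s=r.state(); R=Rn.from_rotvec(s['tool_rot']).as_matrix()
for d in (-.030,.0186,.0606):
    X=s['eef_pos']+R@[d,0,0]; p=proj(S,[X])[0]; print(d,(p-[360,110]+.5)*5)
E
```

```text
-0.03 [364.9923 103.737 ]
0.0186 [326.236  244.9914]
0.0606 [295.6186 356.9169]
```

Call:
drive_tool([
  [[8,-2.6,1,-0.4,0,0.3],[10,0,0,0,0,0],[6,0,0,0,0,0],[0,0,0,0,0,0]],
])

```text
time: 8.6
eef_pos: [0.6183, 0.0561, 0.2405]
tool_rot: [-1.087, 1.287, 1.087]
wrist_force: [-0.2, 0.6, -1.3]
grip_width: 0.18
```

```bash
python3 - <<'E'
from h import *
need([.6187,.0580,.1916],-9.3)
W=r.camera_params("wrist"); w=r.grab_frame("wrist");s=r.grab_frame("scene")
crop(s,380,130,460,230,7,"s6"); crop(w,200,140,360,340,3,"w6")
E
```

```text
t 8.6 pos [0.6183 0.0561 0.2405] shift mm [48.8779 -0.1682  2.0875] turn [-0.1738 -0.18   -0.1488] F [-0.1776  0.5592 -1.3469] w 15.7
```

View pics/s6.png

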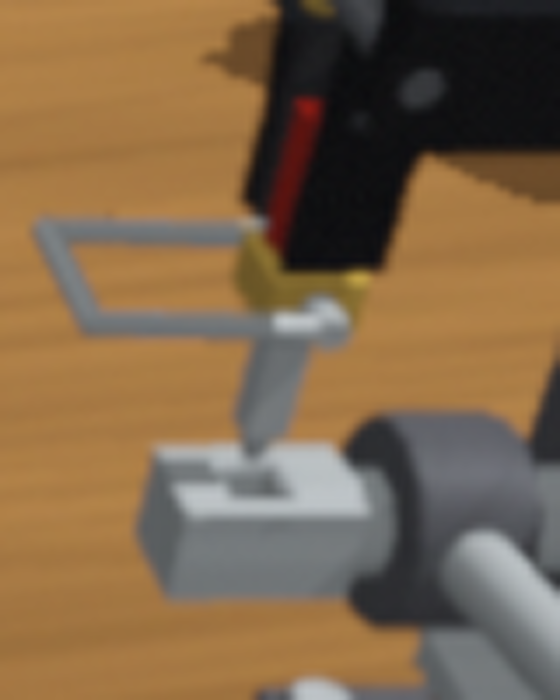

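View pics/w6.png

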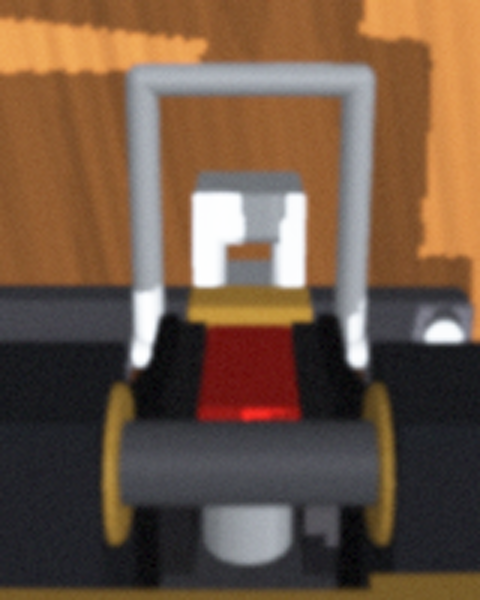

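Call:
drive_tool([
  [[2,-0.7,2.2,-0.2,0,0],[6,0,0,0,0,0],[4,0,0,0,0,0],[0,0,0,0,0,0]],
])

```text
time: 9.2
eef_pos: [0.62, 0.0587, 0.2292]
tool_rot: [-1.091, 1.283, 1.089]
wrist_force: [0.9, 0.1, -1.6]
grip_width: 0.182
```

```bash
python3 - <<'E'
from h import *
need([.6187,.0580,.1916],-9.3)
s=r.grab_frame("scene")
crop(s,380,130,460,230,7,"s7")
E
```

```text
t 9.2 pos [0.62   0.0587 0.2292] shift mm [37.5839  1.2229 -0.8224] turn [ 0.073  -0.1139  0.0016] F [ 0.9025  0.1247 -1.6138] w 15.8
```

View pics/s7.png

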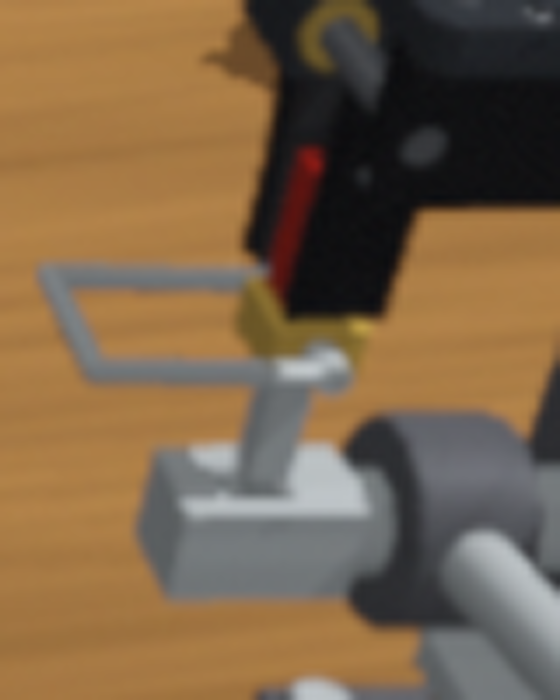

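Call:
drive_tool([
  [[6,0.6,-0.4,0,0,0],[6,0,0,0,0,0],[6,0,0,0,0,0]],
])

```text
time: 9.62
eef_pos: [0.6198, 0.0584, 0.2109]
tool_rot: [-1.092, 1.281, 1.088]
wrist_force: [-0.5, 0.3, -1.5]
grip_width: 0.181
```

```bash
python3 - <<'E'
from h import *
need([.6187,.0580,.1916],-9.3)
E
```

```text
t 9.625 pos [0.6198 0.0584 0.2109] shift mm [19.3231  1.0274 -0.5361] turn [ 0.0754 -0.0734  0.0944] F [-0.5318  0.309  -1.4869] w 15.8
```

No side force; continuing down.

Call:
drive_tool([
  [[6,0,0,0,0,0],[6,0,0,0,0,0],[4,0,0,0,0,0],[2,0,0,0,0,0]],
])

```text
time: 10.12
eef_pos: [0.6194, 0.0583, 0.1917]
tool_rot: [-1.092, 1.282, 1.089]
wrist_force: [-4.3, 1.2, 7.1]
grip_width: 0.18
```

```bash
python3 - <<'E'
from h import *
need([.6187,.0580,.1916],-9.3)
s=r.grab_frame("scene")
crop(s,380,130,460,230,7,"s8")
E
```

```text
t 10.125 pos [0.6194 0.0583 0.1917] shift mm [ 0.0756  0.6861 -0.3644] turn [ 0.0878 -0.1262  0.0275] F [-4.2985  1.1587  7.0567] w 15.7
```

View pics/s8.png

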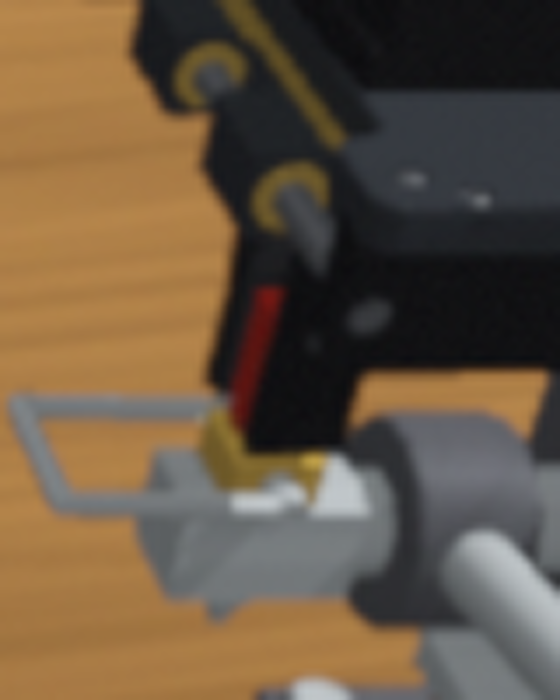

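Call:
drive_tool([
  [[0,0,0,0,0,0],[0,0,0,0,0,0],[0,0,0,0,0,0],[0,0,0,0,0,0],[0,0,0,0,0,0]],
], gripper=-0.2)

```text
time: 10.8
eef_pos: [0.6207, 0.0584, 0.1929]
tool_rot: [-1.093, 1.279, 1.087]
wrist_force: [0.1, 0.5, 0.3]
grip_width: 0.396
```

Call:
drive_tool([
  [[-10,0,0,0,0,0],[-20,0,0,0,0,0],[-25,0,0,0,0,0],[-10,0,0,0,0,0]],
])

```text
time: 11.3
eef_pos: [0.6204, 0.0583, 0.2607]
tool_rot: [-1.093, 1.279, 1.087]
wrist_force: [0.4, -0.3, -0.1]
grip_width: 0.4
```

```bash
python3 - <<'E'
from h import *
need([.6187,.0580,.1916],-9.3)
print(r.state()['joint_pos'])
s=r.grab_frame("scene"); w=r.grab_frame("wrist"); save("w9",w)
crop(s,380,130,460,230,7,"s9")
E
```

```text
t 11.3 pos [0.6204 0.0583 0.2607] shift mm [69.0791  1.8866 -0.4586] turn [ 0.1063 -0.0933  0.2255] F [ 0.3502 -0.2991 -0.0906] w 34.8
[ 0.3548  0.3574  0.061   0.0035 -1.2718 -0.5163]
```

View pics/s9.png

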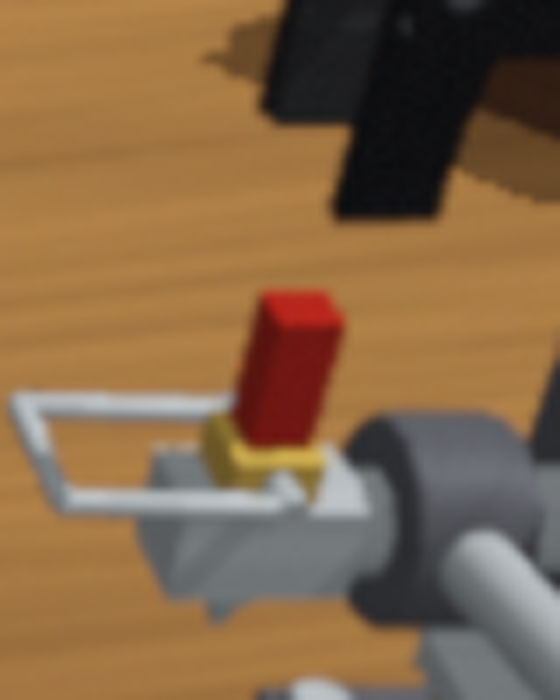

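View pics/w9.png

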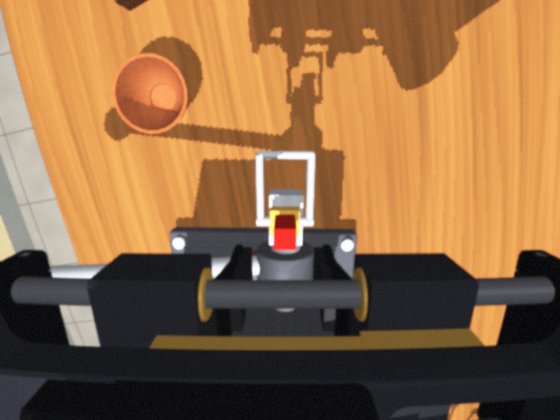

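```bash
cat >> h.py <<'E'
H=np.array([.6192,.0583,0.]); YAW=-9.3
def hf(x,y,z):
    c,n=np.cos(np.radians(YAW)),np.sin(np.radians(YAW))
    return H+x*np.array([c,n,0])/1e3+y*np.array([-n,c,0])/1e3+np.array([0,0,z])/1e3
def where():
    s=r.state();d=s['eef_pos']-H;c,n=np.cos(np.radians(YAW)),np.sin(np.radians(YAW))
    print("hole frame x,y,z mm",1000*np.array([d@[c,n,0],d@[-n,c,0],d[2]]),"joints",s['joint_pos'])
E
python3 - <<'E'
from h import *
where(); need(hf(0,-60,260),YAW); need(hf(0,-60,260),YAW,45)
E
```

```text
hole frame x,y,z mm [  0.9913   0.1853 259.9714] joints [ 0.3547  0.3577  0.0599  0.0032 -1.2707 -0.5163]
t 11.4 pos [0.6202 0.0583 0.26  ] shift mm [  0.0611   1.0952 -60.1835] turn [ 0.0989 -0.0888  0.1959] F [-1.0084 -0.0993  0.5101] w 34.5
t 11.4 pos [0.6202 0.0583 0.26  ] shift mm [  0.0611   1.0952 -60.1835] turn [  0.1707 -45.0887   0.1469] F [-1.0084 -0.0993  0.5101] w 34.5
```

Call:
drive_tool([
  [[0,0,-20,0,0,0],[0,1,-25,0,0,0],[0,0,-20,0,0,0]],
], gripper=-0.15)

```text
time: 11.78
eef_pos: [0.6069, -0.0081, 0.2569]
tool_rot: [-1.092, 1.284, 1.092]
wrist_force: [-0.1, -0.1, 0.2]
grip_width: 0.428
```

Call:
drive_tool([
  [[0,0,0,0,9,0],[0,0,0,0,9,0]],
])

```text
time: 12.02
eef_pos: [0.6064, -0.0147, 0.2583]
tool_rot: [-1.299, 1.537, 0.932]
wrist_force: [0.2, -0.4, -0.5]
grip_width: 0.423
```

```bash
python3 - <<'E'
from h import *
where(); need(hf(0,-38,230),YAW,45)
E
```

```text
hole frame x,y,z mm [ -0.8705 -74.1071 258.2755] joints [ 0.3773  0.3765 -0.0596  0.2862 -1.318  -0.643 ]
t 12.025 pos [ 0.6064 -0.0147  0.2583] shift mm [15.2508 -0.6616 43.2546] turn [ -0.3301 -63.6394   0.0874] F [ 0.2296 -0.3969 -0.5042] w 36.8
```

Call:
drive_tool([
  [[0,0,0,0,-9,0],[0,0,0,0,-9.5,0],[0,0,0,0,-9.5,0],[0,0,0,0,-9.5,0],[0,0,0,0,-9.5,0],[0,0,0,0,-9.5,0],[0,0,0,0,-6,0],[0,0,0,0,0,0]],
])

```text
time: 13.02
eef_pos: [0.6038, -0.019, 0.2515]
tool_rot: [-0.539, 0.65, 1.33]
wrist_force: [0.3, -0.6, 0.8]
grip_width: 0.425
```

```bash
python3 - <<'E'
from h import *
where(); need(hf(0,-38,215),YAW,45)
crop(r.grab_frame("scene"),330,100,480,240,5,"s10")
E
```

```text
hole frame x,y,z mm [ -2.7105 -78.7741 251.4659] joints [-0.2086  0.4068  0.1641 -0.7999 -1.4357  0.1974]
t 13.025 pos [ 0.6038 -0.019   0.2515] shift mm [54.629  -2.81    2.7225] turn [-0.486   0.3642 -0.1301] F [ 0.2639 -0.6226  0.8072] w 37.0
```

View pics/s10.png

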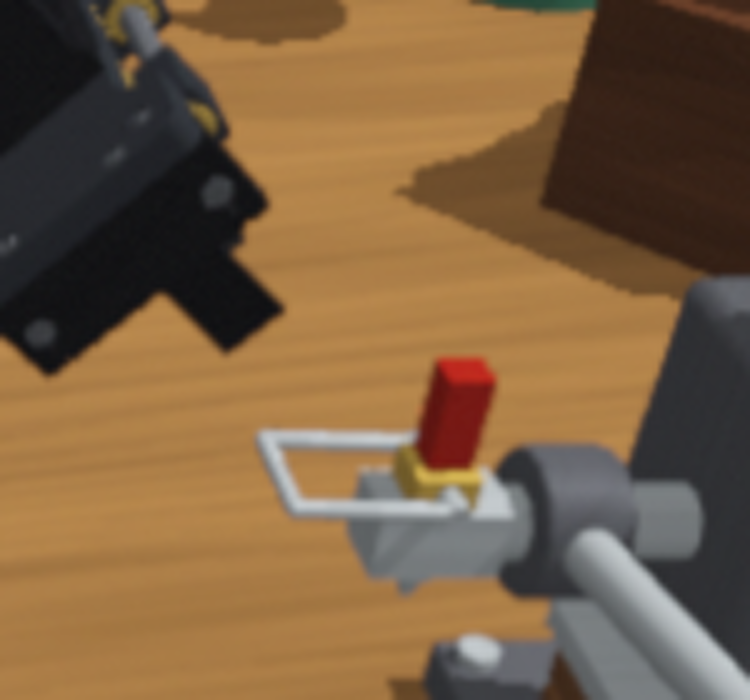

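Call:
drive_tool([
  [[20,-1.5,1.5,0,0,0],[20,-1.3,1.2,-0.5,0.3,0],[12,0,0,0,0,0],[0,0,0,0,0,0]],
])

```text
time: 13.58
eef_pos: [0.6128, 0.026, 0.2162]
tool_rot: [-0.559, 0.648, 1.338]
wrist_force: [-0.3, 0.5, -0.5]
grip_width: 0.423
```

```bash
python3 - <<'E'
from h import *
where(); need(hf(0,-37,178),YAW,45)
crop(r.grab_frame("top"),120,120,240,210,6,"t11")
w=r.grab_frame("wrist"); save("w11",w)
E
```

```text
hole frame x,y,z mm [ -1.1001 -32.871  216.1933] joints [-0.1309  0.4271  0.1114 -0.8109 -1.3322  0.2134]
t 13.575 pos [0.6128 0.026  0.2162] shift mm [ 24.1889  -0.9702 -29.8486] turn [ 0.4945 -0.2057 -0.3038] F [-0.3262  0.5112 -0.5185] w 36.8
```

View pics/w11.png

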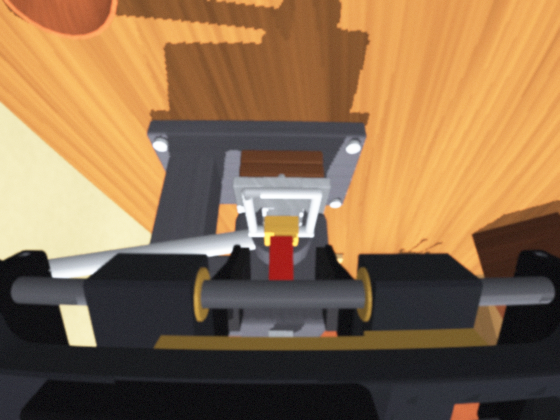

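Call:
drive_tool([
  [[5,-0.5,-9,0.3,0,0],[6,-0.5,-8,0,0,0],[6,0,-6,0,0,0],[5,0,-5,0,0,0]],
])

```text
time: 14.18
eef_pos: [0.6143, 0.0187, 0.1806]
tool_rot: [-0.557, 0.65, 1.331]
wrist_force: [-0.6, 0.4, 0.7]
grip_width: 0.426
```

```bash
python3 - <<'E'
from h import *
where(); need(hf(0,-29,156),YAW,45)
crop(r.grab_frame("scene"),330,100,480,240,5,"s12")
E
```

```text
hole frame x,y,z mm [  1.5848 -39.8825 180.5523] joints [-0.1446  0.4671  0.0825 -0.8225 -1.2892  0.27  ]
t 14.175 pos [0.6143 0.0187 0.1806] shift mm [25.0971  1.6196 -9.5535] turn [ 0.2261 -0.2426 -0.0071] F [-0.6309  0.3508  0.7226] w 37.0
```

View pics/s12.png

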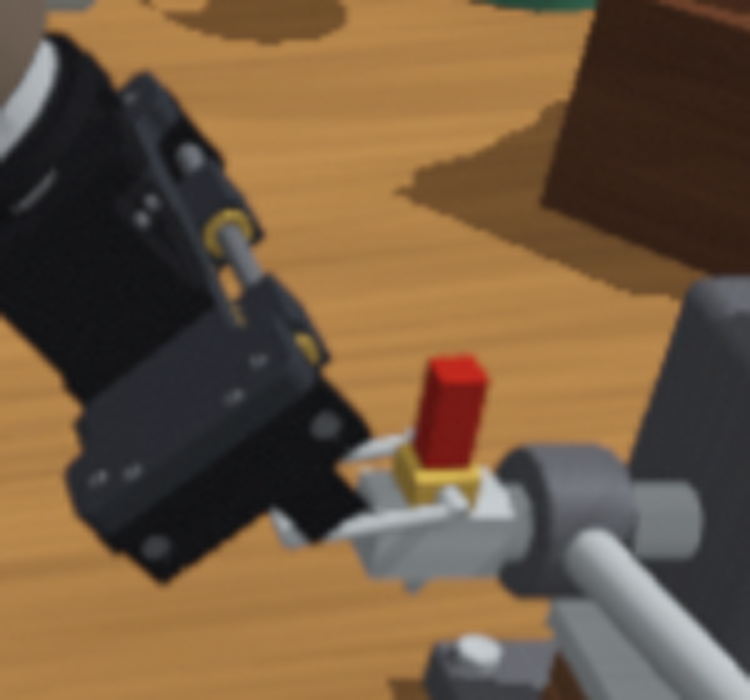

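Call:
drive_tool([
  [[6,1,-6,0,0,0],[7,0.6,-4,0,0,0],[7,0,-1,0,0,0],[5,0,0,0,0,0]],
])

```text
time: 14.72
eef_pos: [0.6142, 0.0288, 0.1522]
tool_rot: [-0.556, 0.651, 1.331]
wrist_force: [-0.4, -1.0, -0.3]
grip_width: 0.426
```

```bash
python3 - <<'E'
from h import *
where(); need(hf(0,-24.5,141),YAW,45);need(hf(0,-10,139),YAW,45)
crop(r.grab_frame("scene"),330,100,480,240,5,"s13")
E
```

```text
hole frame x,y,z mm [ -0.1717 -29.9518 152.2319] joints [-0.1309  0.4945  0.0524 -0.8381 -1.2412  0.3039]
t 14.725 pos [0.6142 0.0288 0.1522] shift mm [11.8167 -0.1662 -4.0306] turn [ 0.145  -0.2765 -0.0232] F [-0.4008 -0.9857 -0.2828] w 37.1
t 14.725 pos [0.6142 0.0288 0.1522] shift mm [23.4411 -0.1934  4.8644] turn [ 0.145  -0.2765 -0.0232] F [-0.4008 -0.9857 -0.2828] w 37.1
```

View pics/s13.png

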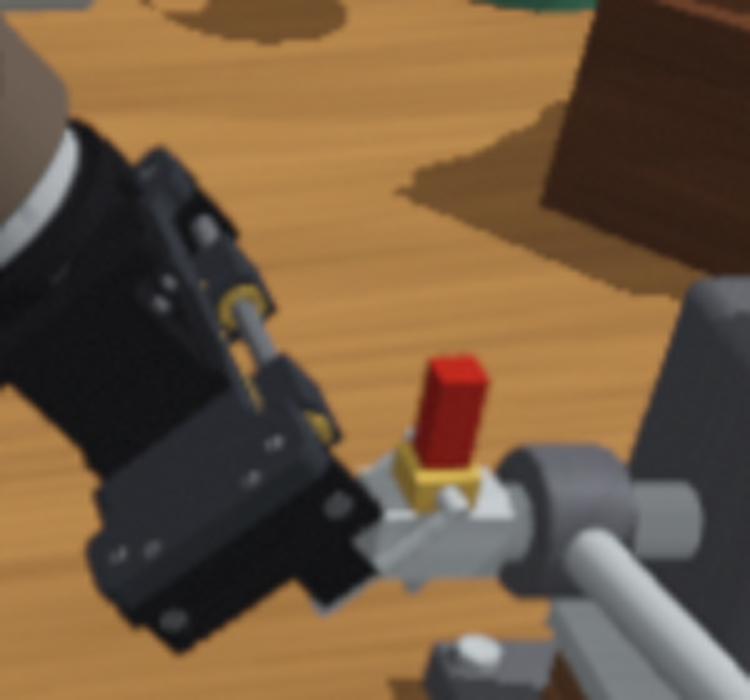

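Call:
drive_tool([
  [[6,0,-2,0,0,0],[5.5,0,-1,0,0,0],[4,0,3,0,0,0],[4,0,3.5,0,0,0]],
])

```text
time: 15.28
eef_pos: [0.6168, 0.0459, 0.1398]
tool_rot: [-0.556, 0.652, 1.331]
wrist_force: [0.2, -0.8, -1.8]
grip_width: 0.426
```

```bash
python3 - <<'E'
from h import *
where(); need(hf(0,-9.5,139),YAW,45)
crop(r.grab_frame("scene"),330,100,480,240,5,"s14")
E
```

```text
hole frame x,y,z mm [ -0.3398 -12.6119 139.7568] joints [-0.1042  0.5061  0.0391 -0.8503 -1.207   0.3065]
t 15.275 pos [0.6168 0.0459 0.1398] shift mm [ 2.7267 -0.3458  1.6786] turn [ 0.1399 -0.2969 -0.0421] F [ 0.1944 -0.7654 -1.8289] w 37.1
```

View pics/s14.png

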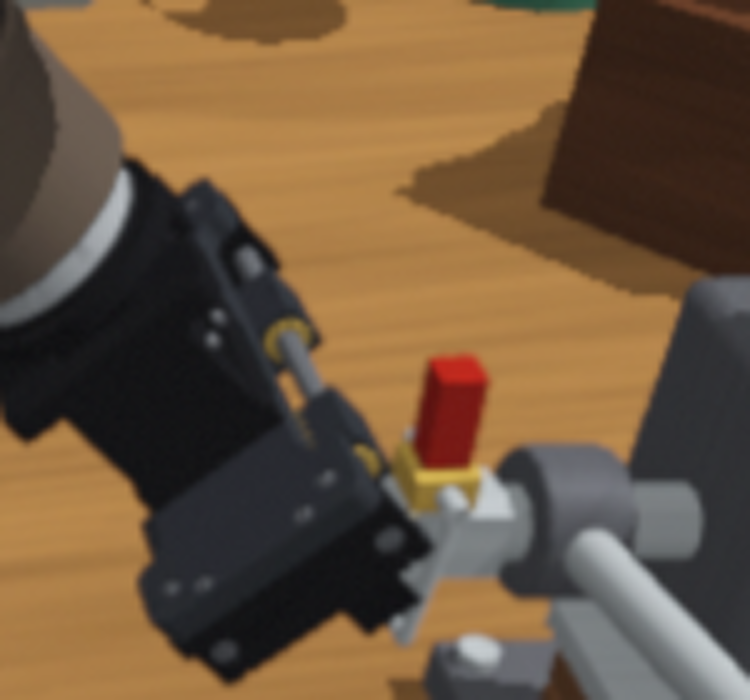

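Call:
drive_tool([
  [[1.7,0,1.7,0,0,0],[1.5,0,1.5,0,0,0],[0.7,0,0.7,0,0,0]],
])

```text
time: 15.7
eef_pos: [0.6177, 0.0521, 0.1397]
tool_rot: [-0.557, 0.652, 1.331]
wrist_force: [-0.6, -3.7, -1.2]
grip_width: 0.428
```

```bash
python3 - <<'E'
from h import *
where(); need(hf(0,-9.5,139),YAW,45)
crop(r.grab_frame("scene"),330,100,480,240,5,"s15")
E
```

```text
hole frame x,y,z mm [ -0.4608  -6.3821 139.6867] joints [-0.0939  0.505   0.0377 -0.852  -1.2     0.3006]
t 15.7 pos [0.6177 0.0521 0.1397] shift mm [-1.7042 -0.4508 -2.7015] turn [ 0.1747 -0.3277 -0.0606] F [-0.6221 -3.7414 -1.1952] w 37.3
```

View pics/s15.png

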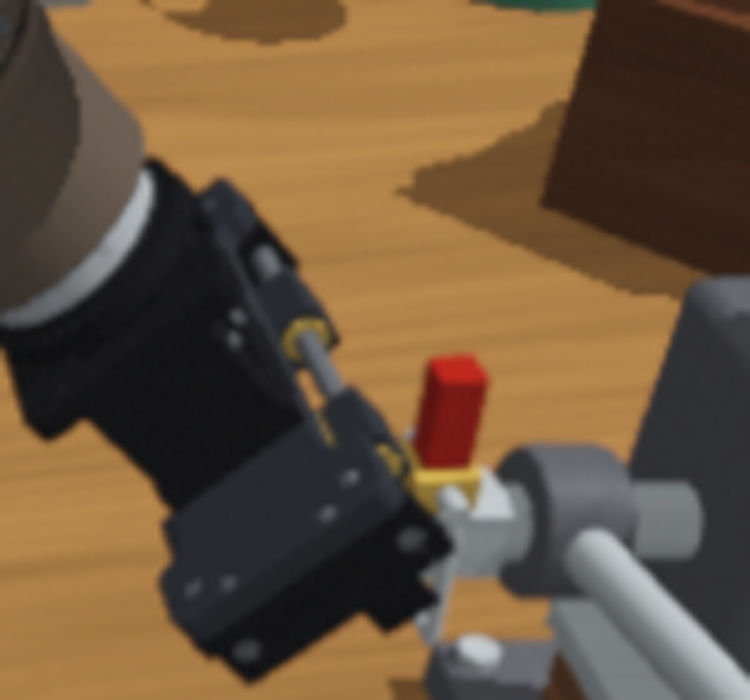

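Call:
drive_tool([
  [[-4,0,-4,0,0,0],[-10,0,-10,0,0,0],[-20,0,-15,0,0,0],[-30,0,-15,0,0,0],[-35,0,-10,0,0,0],[-30,0,0,0,0,0],[0,0,0,0,0,0]],
])

```text
time: 16.62
eef_pos: [0.5958, -0.0823, 0.1952]
tool_rot: [-0.555, 0.65, 1.331]
wrist_force: [-0.1, 0.5, 0.4]
grip_width: 0.425
```

```bash
python3 - <<'E'
from h import *
where(); need(hf(0,-9.5,139),YAW,45)
s=r.grab_frame("scene");save("s16f",s);crop(s,380,150,460,230,7,"s16"); crop(r.grab_frame("top"),110,110,250,215,5,"t16")
E
```

```text
hole frame x,y,z mm [  -0.3819 -142.5321  195.1998] joints [-0.3051  0.4865  0.1451 -0.7823 -1.4277  0.343 ]
t 16.625 pos [ 0.5958 -0.0823  0.1952] shift mm [133.638   -0.5406  54.7421] turn [ 0.1078 -0.1775 -0.024 ] F [-0.0686  0.4528  0.4025] w 37.0
```

View pics/s16.png

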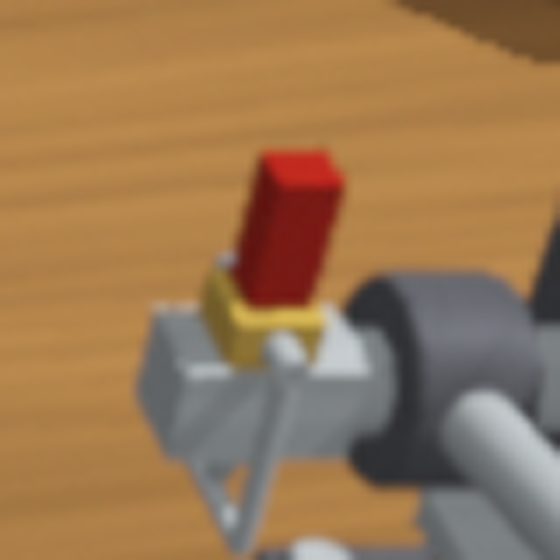

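View pics/t16.png

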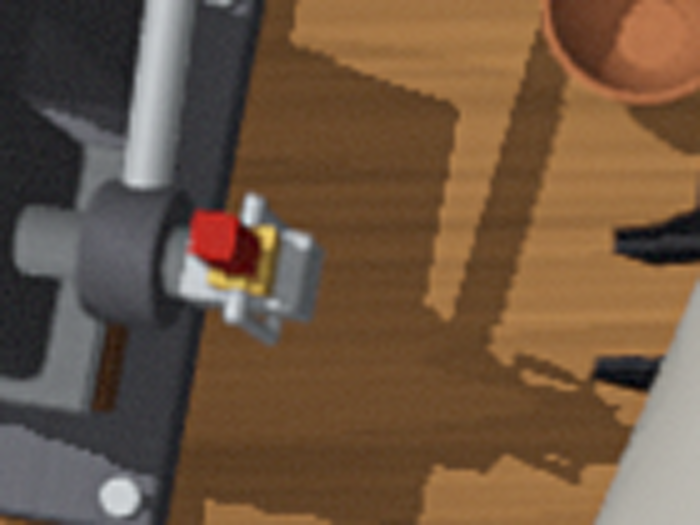

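View pics/s16f.png

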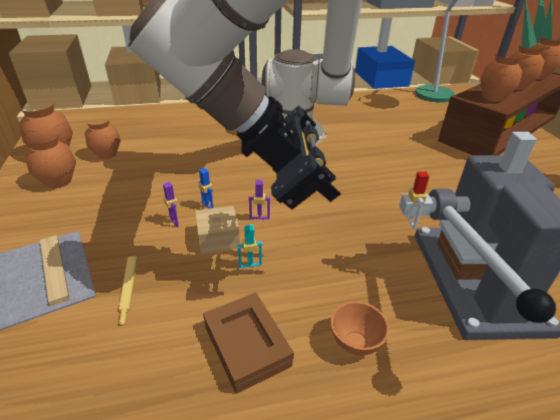

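```bash
python3 - <<'E'
from h import *
S=r.camera_params("scene")
print("hinge",(proj(S,[hf(20,0,180)])[0]-[380,150]+.5)*7)
for a in(0,.1,.2,.3,.4): print(a,(proj(S,[hf(20,-54*np.sin(a),180-54*np.cos(a))])[0]-[380,150]+.5)*7)
print("stem top",(proj(S,[hf(0,0,223)])[0]-[380,150]+.5)*7)
E
```

```text
hinge [286.4253 369.6041]
0 [235.5249 547.0617]
0.1 [214.0989 546.5974]
0.2 [193.3304 544.4448]
0.3 [173.4003 540.6175]
0.4 [154.4849 535.1412]
stem top [300.8631 167.6033]
```

```bash
python3 - <<'E'
from h import *
print(r.close_job(), r.state()['time'])
E
```

```text
the job is handed in; nothing more can be done
the job is handed in; nothing more can be done
```

The hitch pin is home in the cross hole with its loop shut around the shaft, and I handed the job in at about 16.7 s of the 58 s allowed. No verdict was reported.

I lifted the bare-steel pin out of its rest, turned it to line up with the shaft and pushed it down until the wrist force showed about 7 N on the shoulder. After letting go, I tilted the gripper 45° with the fingers 37 mm apart, swept the loop down over the shaft end to its stop at about 4 N, and backed clear.

**Last checks, from the scene camera:**
- **Loop:** its bar end appeared at (240, 545) in the enlarged view. Fully shut projects to (235, 547) and 0.3 rad open to (173, 541), so it reads as shut.
- **Pin:** the top of the stem appeared at about (300, 168), against (301, 168) expected for an upright pin fully home.
- **Surroundings:** the gripper was well clear and the wrist force was near zero. The mould, bowl and modelling tool looked unmoved by eye; I did not measure them.

**What went wrong or disagreed:**
- I first tilted the gripper 18° the wrong way while clear of everything, then reversed it.
- Before insertion, the scene camera placed the pin tip 1–2 pixels (about 3–5 mm) from where the arm's pose put it. I went by the wrist camera, and the pin entered with no side force, rising to about 4 N as it seated.

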